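# Load the bracelet forming bar the right way round and lock it

### The job

Clear the wood offcut out of the bar holder into the waste bin, then lay the nearer of the two wooden forming bars from the tray flat in the holder and slide the keeper fully home over the bar's end. The keeper only passes over the bar's narrow, stepped-down end; the two ends look much alike, so feel for the step and turn the bar end for end if needed. Leave the other bar in the tray, and leave the dish, pliers and earring stand alone.

Things in the scene. Friction and masses are not known exactly. Their poses are not given: they have to be found in the camera images.
- tray_near (a point): Centre of the nearer forming bar (the one to use) as it lies at the start, 34 mm above the desk (its underside is at 12 mm); the point stays with the tray when the bar is taken. Frame: y along the bar, x across it and away from the robot, z up. The bar is plain light wood, 150 mm long, 44 x 44 mm square, about 0.2 kg, with a thin dark inlay line 32 mm from each end.
- tray_far (a point): Centre of the further bar (the spare, to be left) as it lies at the start, 108 mm from tray_near along x; same frame. The two bars are alike but lie opposite ways round. On each, the last 30 mm of one end is stepped in on both sides to 35 mm wide at full height; all the rest is 44 mm wide. Which end (+y or -y) is stepped changes from case to case.
- tray: Fixed wooden tray holding the two bars, 215 x 185 mm (x by y), board 10 mm thick, bars on 2 mm felt pads; origin at the centre of its underside, x and y as tray_near. 16 mm high rails only at its y ends, 9.5 mm beyond the bars' ends; no rails beside the bars, 64 mm free between the bars.
- bed (a point): Point level with the tops of the holder's two felt pads (16 mm above the desk, 2 mm above its plate) where the underside centre of the laid bar belongs. Frame: y along the bar towards the keeper, x across it, z up. The bar's narrow end must lie at the +y end, where the keeper is. Then the bar can lie from 4 mm toward -y (end stop) to 7 mm toward +y of this point.
- holder: Fixed metal holder; plate 110 mm wide (x), y from -95 to 195 mm, 14 mm thick. Origin on the desk below point bed, same axes. Guide cheeks at y = 28 to 45 and -28 to -45 mm, about 48 mm apart (2 mm spare each side of the bar), 19 mm high above the plate, tops sloped; sides open for fingers between y = -28 and 28. End stop 22 mm high with its face at y = -79 mm.
- keeper_grip (a point): Point in the keeper's dark wooden push tab, on the slide line, 70 mm above the desk; y = 145 mm in the bed frame at joint 0; moves with the keeper. Tab 50 mm across (x), 12 mm thick (y), top 83 mm above the desk, standing on a 60 mm wide steel block (y +-13 mm of the tab, top at 44 mm). Two prongs with a 40 mm gap reach from the block toward the bar.
- keeper (a joint): Slide of the keeper toward the bar, along -y of the bed (m). 0 = fully back, 0.05 = fully home at its hard stop. At 0 the prong tips are about 22 mm clear of the laid bar. The prongs pass either side of a stepped end but are stopped by a full-width end. Friction about 2.5 N; stays where it is left.
- offcut_center (a point): Loose L-shaped wood offcut lying on the holder's bed roughly along it: 61 mm long (y from -31 to 30), 30 mm wide (x), 34 mm high, but only 20 mm high beyond y = 17. 0.04 kg. Point 17 mm above its underside.
- bin: Fixed open grey waste bin, 120 x 120 mm outside, 75 mm high, wall 4 mm. Origin at the centre of its underside.
- dish_center (a point): Bystander: loose white square dish, 85 x 85 x 24 mm, with brass beads; point at its centre, half-way up.
- pliers_pivot (a point): Bystander: loose pliers about 140 mm long lying on the desk, 14 mm high; point at the pivot, x toward the jaws.
- stand_base (a point): Bystander: loose earring stand, 70 x 70 x 22 mm wooden base with a 150 mm tall brass rod; point at the centre of the base.
- pad_keeper: Fixed grey felt pad on the holder's plate under the bar's keeper end, 36 x 18 x 2 mm, 62 mm from the bed point toward +y; origin at the centre of its underside.
- pad_stop: The same pad under the bar's other end, 62 mm from the bed point toward -y.
- spare_rest: The two fixed felt pads, each 36 x 18 x 2 mm, under the further (spare) bar in the tray; origin on the tray's board midway between them.

How it is judged:
On the way, in this order (a step that is already met when the one before it is completed fails the run):
1. the offcut is in the waste bin (z of offcut_center in the frame of bin below 0.075 m and x of offcut_center in the frame of bin between -0.06 and 0.06 m and y of offcut_center in the frame of bin between -0.06 and 0.06 m), for 0.2 s.
2. a bar lies flat in the holder, on both felt pads, and the spare bar still rests in the tray (contact force between each of pad_keeper, pad_stop and anything else above 0.15 N and contact force between spare_rest and anything else above 0.3 N), for 0.2 s.
At the end, for the whole second after the job is handed in: The offcut is in the bin; the bar lies flat in the holder, its weight on both felt pads (over 0.15 N on each); the keeper is at least 44 of its 50 mm home over the bar's end; the further bar still rests on its felt pads in the tray (over 0.3 N) (all of step 1 and all of step 2 and value of joint keeper above 0.044 m); the robot touches nothing.
It fails at once if the dish moved more than 30 mm (distance of dish_center from where it was at the start of the episode above 0.03 m).
It fails at once if the pliers moved more than 30 mm (distance of pliers_pivot from where it was at the start of the episode above 0.03 m).
It fails at once if the earring stand moved more than 30 mm (distance of stand_base from where it was at the start of the episode above 0.03 m).
It also fails if it takes over 72 s, if anything falls off the work surface, if the arm or the gripper's body presses on something with over 40 N, if the wrist force passes 120 N, or if a joint passes its speed limit or range.

### The arm

A 7-joint arm with a two-finger parallel gripper is mounted at the origin on the work surface. World frame = base frame: x ahead of the robot, y to its left, z up, the work surface at z = 0. Lengths are in m, angles in rad, forces in N, time in s.
With the tool pointing down it reaches from about 0.4 to 0.875 m from the base axis. Payload 19.3 kg.
Tool frame: the origin (TCP) lies where the fingers leave the gripper's body, on its centre line; the fingertips stand bot.tip_reach ahead of it and the grasp point (between the pads) lies 54 mm ahead of it (bot.tip_reach is the distance from the TCP to the fingertips, in m); z points along the fingers, y is the line along which they close (so a half turn about z gives the same grasp; the last joint's range is limited). The gripper opens to 85 mm and grips with 20 to 120 N. Pads are 22 mm wide; open, the fingers measure 114 mm over their backs; the gripper's body (76 mm by 85 mm) begins 54 mm behind the grasp point. The pads swing forward as they close: fully open they stand 13 mm farther back than shut.
Start: joints at [1.194, 0.521, -0.036, 1.599, 0.021, 1.021, -0.113], TCP at [0.189, -0.596, 0.304] pointing down, gripper open.
Joint ranges: [-2.91, 2.91], [-0.3, 2.13], [-1.5, 1.42], [0.17, 2.43], [-1.26, 4.41], [0.16, 1.93], [-2.52, 2.52]. Speed limits (rad/s): [1.89, 1.89, 2.39, 2.39, 3.01, 3.01, 3.01].

### API

Orientations are given as [roll, pitch, yaw] about the fixed x, y, z axes, in that order (R = Rz(yaw) Ry(pitch) Rx(roll)).
In Python, from workcell import bot gives the robot as it stands. The module is installed in compiled form; this text tells all that it offers.
- The arm moves only by the shell command python3 -m jog 'ROWS' [FORCE]. ROWS is JSON, a list that holds one entry, the list of rows, each a list of 7 numbers: the shift along the tool's x, y, z in mm, then the turn, a rotation vector about the tool's x, y, z in rad, then the opening, from 0 (shut) to 1 (fully open). In form: [[[tx, ty, tz, wx, wy, wz, fingers], ...]]. A call has 1 to 5 rows; each row shifts and turns the commanded pose from where the row before left it, along the tool's axes as they then stand; what a row does not reach is not made up. A row lasts 1/10 s, in which the tool goes at most 50 mm and 8.59 degrees, less where a joint would pass 70% of its speed; a pose out of reach is approached as far as the arm can. A call is refused whole if a number of a shift passes 50 or a number of a turn 0.15, either way. A call with a gripper value outside its range is refused whole. The fingers move at their own pace and stop on an object; FORCE is the grip in N (left out, the last holds). Time passes only in rows, so rows that do not move let the fingers close. It gives the time, the measured TCP pose, the force, the opening and the grip force at its end, in the units of the state.
- bot.observe(): the state, without advancing time (a new reading comes with each control period).
- bot.grab_frame(name): name is "scene" or "side" or "wrist"; returns a dict with "img" (400x640x3 uint8, red, green, blue), "intrinsics" (3x3 intrinsics, pixels), "R" (3x3) and "t" (3): a world point X has camera coordinates R X + t; the wrist camera has in their place "tool_from_camera" (4x4, takes a point from camera to tool coordinates, whose origin is the TCP and whose axes are the flange's). Camera axes: x right, y down, z forward; pixel columns grow to the right and rows downward; lengths in m; the calibration is good to about 2 mm. A picture is of the moment at which its call begins: read the wrist's pose just before it. There is no depth.
- bot.job_done(): hands the job in; it is judged then, once.
Trained networks look in a picture, given as the dict that the camera call returned (one of the last four; its "shot" number tells which), for a name from the list of things; names that differ only in an ending like _2 or _b are one class to them, and where a whole thing is asked for, a point or a joint stands for the part that bears it (a point fixed in the world has none). Each returns a list of dicts, best first, with "conf" (0 to 1); they miss things now and then, are a little off and sometimes report something else, mostly with a low value. They report only what shows in the picture. A call takes as long as a camera call.
- bot.trace(query, picture): "region" (400x640 bool, what is visible of it).
- bot.spot_point(query, picture): "xyz" ([x, y, z] in m, in world coordinates, good to about 4 mm: a listed point, or the origin of a listed thing).
The state is a dict: "clock": time; "qpos": joint angles; "qd": joint speeds; "joint_efforts": joint torques, N m; "position": TCP position; "tool_rot": TCP orientation; "force": force on the tool from outside, world axes, zero at the start; "moment": the same for the moment, N m; "grip_width": finger opening in m; "finger_force": force on a finger pad.
Only numpy, scipy, OpenCV 4.12 (cv2) and the standard library are available. Lean on these libraries where they do the work, as an engineer would, in place of code of your own. Each camera call takes 0.05 s, during which the arm holds its last target. There are 200 camera calls.

## Working session

There is one attempt and no reset: what is moved stays moved. The work goes in short steps, Python scripts to look and compute and a shell command to move; the robot and the scene stay as the last step left them, time stands still between calls to the robot, and variables do not carry over. Pictures are saved under pics/ and viewed, at most 10 in all, crops included, and the job is handed in when it is done.

```bash
mkdir -p pics; cat > h.py <<'E'
import numpy as np, cv2
from workcell import bot
from scipy.spatial.transform import Rotation as R
def save(p,n): cv2.imwrite('pics/'+n+'.png',p['img'][:,:,::-1])
def sp(q,p,n=2):
    return [(np.round(d['xyz'],4).tolist(),round(d['conf'],2)) for d in bot.spot_point(q,p)[:n]]
def st():
    s=bot.observe(); print(s['clock'],np.round(s['position'],4),np.round(s['tool_rot'],3),np.round(s['force'],1),s['grip_width'],s['finger_force']); return s
E
python3 - <<'E'
from h import *
s=st(); print(bot.tip_reach, R.from_euler('xyz',s['tool_rot']).as_matrix().round(3))
for c in ['scene','side']:
    p=bot.grab_frame(c); save(p,c+'0')
    print(c)
    for q in ['tray_near','tray_far','tray','bed','holder','keeper_grip','offcut_center','bin','dish_center','pliers_pivot','stand_base','pad_keeper','pad_stop']:
        print(q,sp(q,p))
print(bot.observe()['clock'])
E
```

```text
0.0 [ 0.1886 -0.5956  0.3033] [-3.14   0.     0.307] [ 0.3  0.  -0.2] 0.0851686298512861 0.0
0.0726 [[ 0.953  0.302 -0.   ]
 [ 0.302 -0.953  0.001]
 [-0.    -0.001 -1.   ]]
scene
tray_near [([0.4915, -0.259, 0.035], 0.63), ([0.6009, -0.2609, 0.033], 0.25)]
tray_far [([0.6009, -0.2632, 0.0336], 0.65), ([0.5525, 0.2946, 0.0143], 0.23)]
tray [([0.5461, -0.2586, -0.0022], 0.66)]
bed [([0.5388, 0.2259, 0.0182], 0.82)]
holder [([0.5414, 0.2274, -0.0021], 0.75), ([0.6725, -0.0293, -0.0041], 0.3)]
keeper_grip [([0.564, 0.3636, 0.0721], 0.72), ([0.539, 0.2377, 0.033], 0.44)]
offcut_center [([0.5389, 0.2358, 0.0325], 0.54)]
bin [([0.6759, -0.029, -0.0006], 0.91)]
dish_center [([0.7368, 0.1676, 0.0091], 0.76)]
pliers_pivot [([0.5395, 0.2307, 0.016], 0.72), ([0.3754, -0.0326, 0.0085], 0.47)]
stand_base [([0.763, -0.2497, 0.0084], 0.56), ([0.5372, 0.2337, 0.0338], 0.42)]
pad_keeper [([0.5543, 0.2895, 0.0126], 0.61), ([0.5618, 0.3652, 0.0705], 0.53)]
pad_stop [([0.5398, 0.2379, 0.0358], 0.44), ([0.5236, 0.1664, 0.0139], 0.41)]
side
tray_near []
tray_far [([0.6012, -0.2612, 0.0305], 0.97)]
tray [([0.5457, -0.2604, 0.002], 0.92)]
bed [([0.5406, 0.2289, 0.015], 0.92), ([0.3719, -0.0343, 0.0065], 0.57)]
holder [([0.5366, 0.2317, -0.0016], 0.98)]
keeper_grip [([0.564, 0.3703, 0.0718], 0.89), ([0.5391, 0.2283, 0.0187], 0.67)]
offcut_center [([0.5388, 0.2344, 0.0333], 0.61)]
bin [([0.6734, -0.0224, 0.0003], 0.83)]
dish_center [([0.7394, 0.1702, 0.0082], 0.75)]
pliers_pivot [([0.3725, -0.0376, 0.008], 0.77), ([0.7389, 0.1699, 0.0104], 0.25)]
stand_base [([0.7661, -0.2463, 0.0124], 0.94)]
pad_keeper [([0.5467, 0.2901, 0.0166], 0.69), ([0.3737, -0.0375, 0.005], 0.45)]
pad_stop [([0.5244, 0.1666, 0.0156], 0.43), ([0.7368, 0.1655, 0.0116], 0.33)]
1.4
```

View pics/scene0.png

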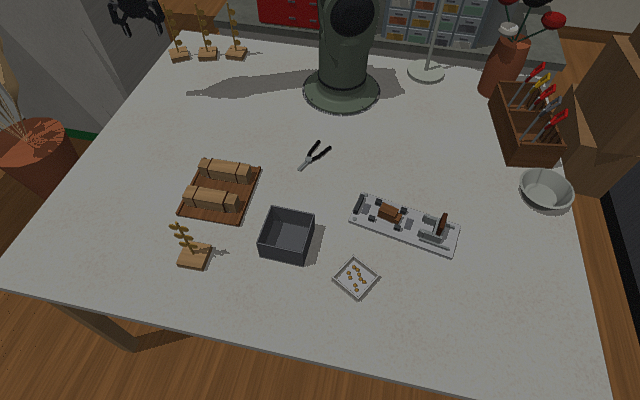

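View pics/side0.png

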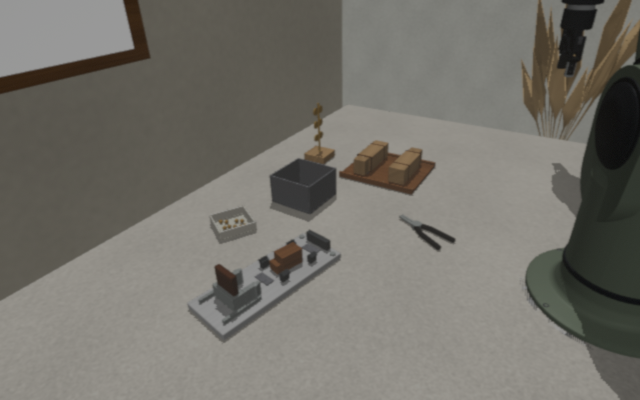

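Both pictures agree with the networks: bars at scene pixels (227,170) and (212,200), offcut at (390,212), bin at (287,235), keeper tab at (442,225). I'll write a planner that prints rows, then fly over the tray on the way.

```bash
cat >> h.py <<'E'
def plan(pos,yaw,f,vmax=42,start=None,p=None,y=None):
    """print rows (tool axes, mm, rad) leading from the present pose to pos,yaw tool down"""
    s=bot.observe(); 
    if p is None: p=np.array(s['position'])
    Rm=R.from_euler('xyz',s['tool_rot']) if y is None else R.from_euler('xyz',[np.pi,0,y])
    pos=np.array(pos,float); goal=R.from_euler('xyz',[np.pi,0,yaw])
    # long way round kept out: the caller splits turns of over 3 rad
    ang=(Rm.inv()*goal).magnitude()
    n=int(max(np.ceil(np.linalg.norm(pos-p)*1000/vmax),np.ceil(ang/.14),1)); rows=[]
    for k in range(n):
        d=np.round(Rm.inv().apply((pos-p)/(n-k))*1000,0 if k<n-1 else 1)
        w=np.round((Rm.inv()*goal).as_rotvec()/(n-k),3 if k==n-1 else 2)
        rows.append(d.tolist()+w.tolist()+[f]); p=p+Rm.apply(d/1000); Rm=Rm*R.from_rotvec(w)
    for i in range(0,n,5): print(str([[[ '%g'%(v+0) for v in r] for r in rows[i:i+5]]]).replace("'",'').replace(' ',''))
    return p,Rm.as_euler('xyz')[2]
E
python3 - <<'E'
from h import *
p,y=plan([.492,-.262,.30],1.55,1)
print('--')
plan([.539,.2,.30],1.385,1,p=p,y=y)
E
```

```text
[[[35,-21,0,0,0,-0.11,1],[38,-17,0,0,0,-0.11,1],[39,-12,0,0,0,-0.11,1],[40,-8,0,0,0,-0.11,1],[41,-3,1,0,0,-0.11,1]]]
[[[41,1,0,0,0,-0.12,1],[41,6,1,0,0,-0.11,1],[40,10,0,0,0,-0.12,1],[38,15,1,0,0,-0.11,1],[36,19,0,0,0,-0.12,1]]]
[[[33.5,23,0.9,0,0,-0.113,1]]]
--
[[[39,3,0,0,0,0.01,1],[39,3,0,0,0,0.01,1],[39,2,0,0,0,0.01,1],[39,2,0,0,0,0.01,1],[38,2,0,0,0,0.02,1]]]
[[[39,1,0,0,0,0.01,1],[38,0,0,0,0,0.02,1],[39,0,0,0,0,0.01,1],[38,-1,0,0,0,0.02,1],[39,-2,0,0,0,0.01,1]]]
[[[38,-2,0,0,0,0.02,1],[38.8,-2.3,0,0,0,0.015,1]]]
```

```bash
python3 -m jog '[[[35,-21,0,0,0,-0.11,1],[38,-17,0,0,0,-0.11,1],[39,-12,0,0,0,-0.11,1],[40,-8,0,0,0,-0.11,1],[41,-3,1,0,0,-0.11,1]]]' >/dev/null
python3 -m jog '[[[41,1,0,0,0,-0.12,1],[41,6,1,0,0,-0.11,1],[40,10,0,0,0,-0.12,1],[38,15,1,0,0,-0.11,1],[36,19,0,0,0,-0.12,1]]]'
python3 -m jog '[[[33.5,23,0.9,0,0,-0.113,1],[0,0,0,0,0,0,1]]]'
python3 - <<'E'
from h import *
s=st(); print(s['qpos'])
p=bot.grab_frame('wrist'); save(p,'wtray')
for q in ['tray_near','tray_far','tray']: print(q,sp(q,p))
E
```

```text
clock: 2.4
position: [0.4656, -0.2908, 0.301]
tool_rot: [3.141, 0.0, 1.441]
force: [-0.8, -0.5, 0.3]
grip_width: 0.0853
finger_force: 0.0
clock: 2.6
position: [0.4952, -0.2573, 0.3001]
tool_rot: [3.14, -0.002, 1.561]
force: [-0.9, -1.0, -0.0]
grip_width: 0.085
finger_force: 0.0
2.6 [ 0.4952 -0.2573  0.3001] [ 3.140e+00 -2.000e-03  1.561e+00] [-0.9 -1.  -0. ] 0.08499189683053046 0.0
[ 0.69431882  0.44681405 -0.43550295  1.76751737  0.21912924  0.97428572
  0.16249756]
tray_near []
tray_far []
tray [([0.5471, -0.2609, -0.0038], 0.67)]
```

View pics/wtray.png

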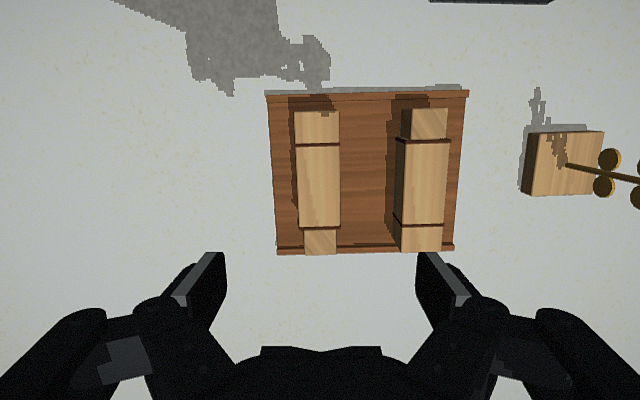

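The wrist view shows the near bar (cols 295–340) with its lower end (row 240, world -y) seemingly narrower (304–336), so a flip is likely. On to the offcut.

```bash
python3 -m jog '[[[39,3,0,0,0,0.01,1],[39,3,0,0,0,0.01,1],[39,2,0,0,0,0.01,1],[39,2,0,0,0,0.01,1],[38,2,0,0,0,0.02,1]]]' >/dev/null
python3 -m jog '[[[39,1,0,0,0,0.01,1],[38,0,0,0,0,0.02,1],[39,0,0,0,0,0.01,1],[38,-1,0,0,0,0.02,1],[20,-2,0,0,0,0.01,1]]]'
python3 -m jog '[[[0,0,0,0,0,0.035,1],[0,0,0,0,0,0,1]]]'
python3 - <<'E'
from h import *
s=st(); print(s['qpos'])
p=bot.grab_frame('wrist'); save(p,'whold')
for q in ['bed','pad_keeper','pad_stop','keeper_grip','offcut_center']: print(q,sp(q,p))
t=bot.trace('offcut_center',p)
for d in t[:2]:
    m=d['region'].astype(np.uint8); print(d['conf'],m.sum(),cv2.minAreaRect(cv2.findNonZero(m)))
E
```

```text
clock: 3.8
position: [0.5283, 0.1067, 0.3002]
tool_rot: [3.141, -0.001, 1.419]
force: [-0.2, -0.6, -0.9]
grip_width: 0.0853
finger_force: 0.0
clock: 4.0
position: [0.5283, 0.1041, 0.3]
tool_rot: [3.141, 0.0, 1.383]
force: [-1.1, -0.5, 0.3]
grip_width: 0.0859
finger_force: 0.0
4.0 [0.5283 0.1041 0.3   ] [3.141 0.    1.383] [-1.1 -0.5  0.3] 0.08589853535718137 0.0
[ 0.06565816  0.42408639 -0.49311248  1.81451008  0.24020178  0.96245427
 -0.71674618]
bed [([0.5363, 0.2271, 0.0173], 0.95)]
pad_keeper [([0.7682, -0.2532, 0.0093], 0.35)]
pad_stop [([0.5268, 0.1625, 0.0149], 0.88)]
keeper_grip [([0.5396, 0.2301, 0.0172], 0.46)]
offcut_center [([0.543, 0.2314, 0.0298], 0.82)]
0.6 2251 ((305.36224365234375, 44.77390670776367), (33.47724914550781, 71.7369613647461), 4.899092197418213)
```

View pics/whold.png

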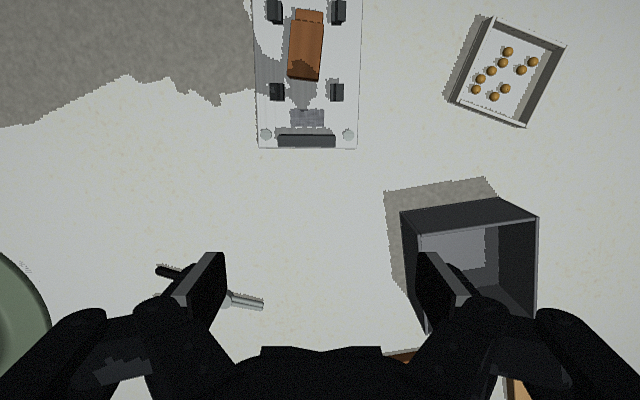

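Holder edges run vertical in the wrist picture, so yaw 1.383 matches the holder. The offcut is at (305,45), tilted about 5°, with its low end toward the keeper (top). The bin is on the right at (465,260).

```bash
python3 - <<'E'
from h import *
p,y=plan([.540,.228,.17],1.35,1); print('--')
p,y=plan([.540,.228,.094],1.35,1,p=p,y=y,vmax=26)
print('--'); p,y=plan([.540,.228,.24],1.35,.0,p=p,y=y)
print('--'); plan([.6745,-.027,.24],1.35,.0,p=p,y=y)
E
```

```text
[[[25,-2,26,0,0,0.01,1],[25,-3,26,0,0,0.01,1],[25,-3,26,0,0,0,1],[24,-3,26,0,0,0.01,1],[24.7,-2.5,26.1,0,0,0.004,1]]]
--
[[[0,0,25,0,0,0,1],[0,0,25,0,0,0,1],[0,0,26,0,0,0,1]]]
--
[[[0,0,-37,0,0,0,0],[0,0,-36,0,0,0,0],[0,0,-37,0,0,0,0],[0,0,-36,0,0,0,0]]]
--
[[[-31,27,0,0,0,0,0],[-31,27,0,0,0,0,0],[-31,27,0,0,0,0,0],[-32,27,0,0,0,0,0],[-31,26,0,0,0,0,0]]]
[[[-32,27,0,0,0,0,0],[-31.4,26,0,0,0,0,0]]]
```

```bash
python3 -m jog '[[[25,-2,26,0,0,0.01,1],[25,-3,26,0,0,0.01,1],[25,-3,26,0,0,0,1],[24,-3,26,0,0,0.01,1],[24.7,-2.5,26.1,0,0,0.004,1]]]'
python3 -m jog '[[[0,0,25,0,0,0,1],[0,0,25,0,0,0,1],[0,0,26,0,0,0,1],[0,0,0,0,0,0,1]]]'
python3 -m jog '[[[0,0,0,0,0,0,0],[0,0,0,0,0,0,0],[0,0,0,0,0,0,0],[0,0,0,0,0,0,0],[0,0,0,0,0,0,0]]]' 30
```

```text
clock: 4.85
position: [0.5399, 0.2292, 0.1688]
tool_rot: [3.142, 0.0, 1.35]
force: [0.6, 0.0, 0.3]
grip_width: 0.0851
finger_force: 0.0
clock: 5.25
position: [0.5386, 0.2278, 0.0912]
tool_rot: [-3.138, 0.003, 1.351]
force: [-0.8, 0.7, 1.1]
grip_width: 0.0852
finger_force: 0.0
clock: 5.75
position: [0.5404, 0.2287, 0.095]
tool_rot: [3.14, -0.001, 1.35]
force: [-1.1, -2.0, 8.6]
grip_width: 0.0295
finger_force: 29.2
```

```bash
python3 -m jog '[[[0,0,-20,0,0,0,0],[0,0,-37,0,0,0,0],[0,0,-37,0,0,0,0],[0,0,-36,0,0,0,0],[0,0,-16,0,0,0,0]]]'
python3 -m jog '[[[-31,27,0,0,0,0,0],[-31,27,0,0,0,0,0],[-31,27,0,0,0,0,0],[-32,27,0,0,0,0,0],[-31,26,0,0,0,0,0]]]'
python3 -m jog '[[[-32,27,0,0,0,0,0],[-31.4,26,0,0,0,0,0],[0,0,0,0,0,0,0]]]'
python3 - <<'E'
from h import *
p=bot.grab_frame('scene'); print('off',sp('offcut_center',p),'bin',sp('bin',p)); print(bot.tip_reach)
E
```

```text
clock: 6.25
position: [0.5406, 0.2289, 0.2437]
tool_rot: [3.138, -0.002, 1.351]
force: [1.5, 0.2, 0.1]
grip_width: 0.0293
finger_force: 30.1
clock: 6.75
position: [0.6372, 0.0452, 0.2405]
tool_rot: [3.141, -0.0, 1.351]
force: [1.2, 0.0, 0.3]
grip_width: 0.0293
finger_force: 30.1
clock: 7.05
position: [0.6759, -0.033, 0.2398]
tool_rot: [3.14, 0.002, 1.344]
force: [-0.2, 0.2, -0.2]
grip_width: 0.0298
finger_force: 30.1
off [([0.6778, -0.0244, 0.1771], 0.55)] bin [([0.674, -0.027, -0.0013], 0.86), ([0.5393, 0.2312, 0.0178], 0.66)]
0.0726
```

```bash
python3 -m jog '[[[5,0,25,0,0,0,0],[0,0,25,0,0,0,0],[0,0,22,0,0,0,0],[0,0,0,0,0,0,0]]]'
python3 -m jog '[[[0,0,0,0,0,0,0.75],[0,0,0,0,0,0,0.75],[0,0,0,0,0,0,0.75],[0,0,-45,0,0,0,1],[0,0,-45,0,0,0,1]]]'
python3 - <<'E'
from h import *
p=bot.grab_frame('scene'); save(p,'bin'); print('off',sp('offcut_center',p))
p=bot.grab_frame('side'); print('off',sp('offcut_center',p))
P,y=plan([.492,-.207,.24],1.55,1); print('--')
E
```

```text
clock: 7.6
position: [0.6741, -0.0201, 0.1656]
tool_rot: [-3.138, 0.001, 1.353]
force: [0.1, 0.5, -0.3]
grip_width: 0.0298
finger_force: 30.1
clock: 8.1
position: [0.6751, -0.0213, 0.259]
tool_rot: [-3.14, 0.0, 1.351]
force: [0.9, -0.1, 0.2]
grip_width: 0.0852
finger_force: 0.0
off [([0.6792, -0.0124, 0.0248], 0.82)]
off [([0.6784, -0.0143, 0.0261], 0.5), ([0.5639, 0.365, 0.0689], 0.39)]
[[[-32,-20,3,0,0,-0.03,1],[-31,-21,3,0,0,-0.03,1],[-30,-22,3,0,0,-0.03,1],[-30,-22,3,0,0,-0.03,1],[-29,-24,2,0,0,-0.03,1]]]
[[[-28,-24,3,0,0,-0.02,1],[-27.7,-24.8,2.4,0.003,0,-0.029,1]]]
--
```

```bash
python3 - <<'E'
from h import *
P,y=plan([.493,-.320,.22],1.56,1); print('--')
P,y=plan([.493,-.320,.110],1.56,1,p=P,y=y,vmax=30)
E
```

```text
[[[-37,-13,4,0,0,-0.02,1],[-37,-13,4,0,0,-0.02,1],[-36,-14,4,0,0,-0.02,1],[-36,-15,5,0,0,-0.02,1],[-36,-15,4,0,0,-0.03,1]]]
[[[-35,-17,5,0,0,-0.02,1],[-35,-17,4,0,0,-0.03,1],[-34,-18,5,0,0,-0.02,1],[-33.6,-19.4,4.4,0.003,0,-0.029,1]]]
--
[[[0,0,27,0,0,0,1],[0,0,28,0,0,0,1],[0,0,27,0,0,0,1],[0,0,28,0,0,0,1]]]
```

```bash
python3 -m jog '[[[-37,-13,4,0,0,-0.02,1],[-37,-13,4,0,0,-0.02,1],[-36,-14,4,0,0,-0.02,1],[-36,-15,5,0,0,-0.02,1],[-36,-15,4,0,0,-0.03,1]]]'>/dev/null
python3 -m jog '[[[-35,-17,5,0,0,-0.02,1],[-35,-17,4,0,0,-0.03,1],[-34,-18,5,0,0,-0.02,1],[-33.6,-19.4,4.4,0,0,-0.029,1],[0,0,0,0,0,0,1]]]'
python3 -m jog '[[[0,0,27,0,0,0,1],[0,0,28,0,0,0,1],[0,0,27,0,0,0,1],[0,0,28,0,0,0,1],[0,0,0,0,0,0,1]]]'
python3 -m jog '[[[0,0,0,0,0,0,0],[0,0,0,0,0,0,0],[0,0,0,0,0,0,0],[0,0,0,0,0,0,0],[0,0,0,0,0,0,0]]]' 20
```

```text
clock: 9.3
position: [0.4886, -0.3247, 0.217]
tool_rot: [-3.138, 0.001, 1.554]
force: [0.5, 0.3, -0.1]
grip_width: 0.0851
finger_force: 0.0
clock: 9.8
position: [0.491, -0.3186, 0.1052]
tool_rot: [-3.137, -0.003, 1.56]
force: [-0.4, -0.2, 0.5]
grip_width: 0.0856
finger_force: 0.0
clock: 10.3
position: [0.4929, -0.3203, 0.1097]
tool_rot: [3.14, 0.001, 1.56]
force: [-1.6, -0.1, 8.1]
grip_width: 0.0347
finger_force: 20.8
```

```bash
python3 -m jog '[[[0,0,0,0,0,0,1],[0,0,0,0,0,0,1],[0,0,0,0,0,0,1],[30,0,5,0,0,0,1],[30,0,8.5,0,0,0,1]]]'
python3 -m jog '[[[0,0,0,0,0,0,1],[0,0,0,0,0,0,0],[0,0,0,0,0,0,0],[0,0,0,0,0,0,0],[0,0,0,0,0,0,0]]]' 60
python3 - <<'E'
from h import *
st()
p=bot.grab_frame('wrist'); K=np.array(p['intrinsics']); T=np.array(p['tool_from_camera']); print(T.round(4).tolist())
im=cv2.imread('pics/whold.png'); g=im.max(2)
m=(g<75).astype(np.uint8); m[155:]=0; m[:,:245]=0; m[:,365:]=0
n,l,s,c=cv2.connectedComponentsWithStats(m)
Rt=R.from_euler('xyz',[3.141,0,1.383]).as_matrix(); t=np.array([.5283,.1041,.3])
def ray(u,v,z):
    d=Rt@T[:3,:3]@np.linalg.solve(K,[u,v,1]); o=Rt@T[:3,3]+t; return o+d*(z-o[2])/d[2]
for i in range(1,n):
    if s[i,4]>40:
        x,y,w,h=s[i,:4]; print(s[i],c[i].round(1),'L',ray(x,y+h/2,.033).round(4),'R',ray(x+w,y+h/2,.033).round(4),'bot',ray(x+w/2,y+h,.033).round(4))
E
```

```text
clock: 10.8
position: [0.4931, -0.2599, 0.0952]
tool_rot: [3.141, 0.0, 1.558]
force: [0.7, 0.3, -0.1]
grip_width: 0.0852
finger_force: 0.0
clock: 11.3
position: [0.4932, -0.2609, 0.0954]
tool_rot: [3.141, 0.001, 1.559]
force: [-1.1, -0.6, 5.3]
grip_width: 0.0435
finger_force: 61.5
11.3 [ 0.4932 -0.2609  0.0954] [3.141e+00 1.000e-03 1.559e+00] [-1.1 -0.6  5.3] 0.04348688961526462 61.53239607810974
[[-0.0006, -0.9617, -0.2743, 0.0695], [1.0, -0.0006, -0.0002, 0.0007], [0.0, -0.2743, 0.9617, -0.0694], [0.0, 0.0, 0.0, 1.0]]
[267   0  16  25 351] [274.6  11.4] L [0.5091 0.2673 0.033 ] R [0.5238 0.2645 0.033 ] bot [0.5141 0.2556 0.033 ]
[331   0  15  25 335] [337.9  11.9] L [0.5681 0.256  0.033 ] R [0.5819 0.2534 0.033 ] bot [0.5732 0.2443 0.033 ]
[288  60  12  12  46] [294.2  65.4] L [0.5184 0.218  0.033 ] R [0.53   0.2158 0.033 ] bot [0.523  0.2116 0.033 ]
[287  61  32  21 249] [305.8  74.4] L [0.5164 0.2133 0.033 ] R [0.5473 0.2074 0.033 ] bot [0.5299 0.2009 0.033 ]
[269  83  16  18 263] [276.9  91.4] L [0.4946 0.198  0.033 ] R [0.5103 0.1951 0.033 ] bot [0.5005 0.1882 0.033 ]
[330  83  14  18 220] [336.3  91.8] L [0.5545 0.1866 0.033 ] R [0.5682 0.184  0.033 ] bot [0.5598 0.1769 0.033 ]
[277 134  59  13 563] [304.9 139.7] L [0.4918 0.1499 0.033 ] R [0.552  0.1384 0.033 ] bot [0.5205 0.1376 0.033 ]
```

```bash
python3 - <<'E'
import cv2
im=cv2.imread('pics/whold.png')[0:155,230:380]; cv2.imwrite('pics/crop1.png',cv2.resize(im,None,fx=3.8,fy=3.8,interpolation=cv2.INTER_NEAREST))
E
```

```text
(no output)
```

View pics/crop1.png

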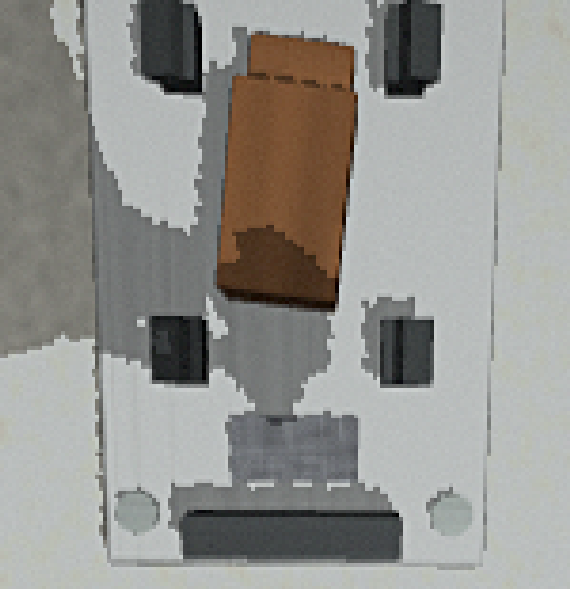

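The crop shows the cheeks centred with the plate edges vertical, which gives the bed at about (0.5385, 0.2275), in agreement with the networks. The step was felt at the -y end (35 mm) and the centre reads 44 mm, so the bar has to be flipped.

```bash
python3 -m jog '[[[0,0,-15,0,0,0,0],[0,0,-35,0,0,0,0],[0,0,-40,0,0,0,0],[0,0,-40,0,0,0,0],[0,0,-25,0,0,0,0]]]'
python3 - <<'E'
from h import *
st()
plan([.539,.2295,.25],1.381+np.pi,0)
E
```

```text
clock: 11.85
position: [0.4934, -0.2603, 0.2538]
tool_rot: [3.139, 0.001, 1.559]
force: [-0.1, 0.1, -2.3]
grip_width: 0.0432
finger_force: 61.6
11.85 [ 0.4934 -0.2603  0.2538] [3.139e+00 1.000e-03 1.559e+00] [-0.1  0.1 -2.3] 0.04319269446913965 61.64769887924194
[[[22,2,0,0,0,-0.13,0],[22,5,0,0,0,-0.13,0],[21,7,0,0,0,-0.14,0],[20,10,0,0,0,-0.13,0],[18,13,0,0,0,-0.14,0]]]
[[[16,15,0,0,0,-0.13,0],[14,17,0,0,0,-0.14,0],[12,19,0,0,0,-0.13,0],[9,21,0,0,0,-0.14,0],[6,22,0,0,0,-0.13,0]]]
[[[3,22,0,0,0,-0.14,0],[0,22,0,0,0,-0.13,0],[-3,22,0,0,0,-0.14,0],[-6,22,0,0,0,-0.13,0],[-8,21,0,0,0,-0.14,0]]]
[[[-11,19,0,0,0,-0.13,0],[-14,18,1,0,0,-0.14,0],[-16,16,0,0,0,-0.13,0],[-18,13,1,0,0,-0.14,0],[-20,11,0,0,0,-0.13,0]]]
[[[-21,8,1,0,0,-0.14,0],[-21.2,5.6,0.3,-0.003,0,-0.133,0]]]
```

```bash
python3 -m jog '[[[22,2,0,0,0,-0.13,0],[22,5,0,0,0,-0.13,0],[21,7,0,0,0,-0.14,0],[20,10,0,0,0,-0.13,0],[18,13,0,0,0,-0.14,0]]]' >/dev/null
python3 -m jog '[[[16,15,0,0,0,-0.13,0],[14,17,0,0,0,-0.14,0],[12,19,0,0,0,-0.13,0],[9,21,0,0,0,-0.14,0],[6,22,0,0,0,-0.13,0]]]' >/dev/null
python3 -m jog '[[[3,22,0,0,0,-0.14,0],[0,22,0,0,0,-0.13,0],[-3,22,0,0,0,-0.14,0],[-6,22,0,0,0,-0.13,0],[-8,21,0,0,0,-0.14,0]]]' |head -3
python3 -m jog '[[[-11,19,0,0,0,-0.13,0],[-14,18,1,0,0,-0.14,0],[-16,16,0,0,0,-0.13,0],[-18,13,1,0,0,-0.14,0],[-20,11,0,0,0,-0.13,0]]]' >/dev/null
python3 -m jog '[[[-21,8,1,0,0,-0.14,0],[-21.2,5.6,0.3,0,0,-0.133,0],[0,0,0,0,0,0,0],[0,0,0,0,0,0,0]]]'
python3 - <<'E'
from h import *
s=st(); print(s['qpos'])
for c in ['wrist','scene','side']:
    p=bot.grab_frame(c); save(p,'fl'+c)
    print(c,[(q,sp(q,p,1)) for q in ['bed','pad_keeper','pad_stop']])
E
```

```text
clock: 13.35
position: [0.5248, 0.0739, 0.2509]
tool_rot: [-3.141, 0.0, -2.699]
clock: 14.25
position: [0.5386, 0.2295, 0.2471]
tool_rot: [-3.142, -0.001, -1.762]
force: [0.5, 0.3, -3.0]
grip_width: 0.0432
finger_force: 61.5
14.25 [0.5386 0.2295 0.2471] [-3.142e+00 -1.000e-03 -1.762e+00] [ 0.5  0.3 -3. ] 0.04320035034212833 61.52357339859009
[ 0.23230251  0.80398386 -1.17300657  1.72412803  0.80145334  1.17971637
  1.78114229]
wrist [('bed', []), ('pad_keeper', []), ('pad_stop', [])]
scene [('bed', [([0.5407, 0.2286, 0.0185], 0.81)]), ('pad_keeper', [([0.5512, 0.2913, 0.0125], 0.38)]), ('pad_stop', [([0.5249, 0.1687, 0.0139], 0.47)])]
side [('bed', [([0.5386, 0.2263, 0.0178], 0.78)]), ('pad_keeper', [([0.547, 0.2898, 0.0163], 0.55)]), ('pad_stop', [([0.5971, -0.2607, 0.036], 0.64)])]
```

View pics/flwrist.png

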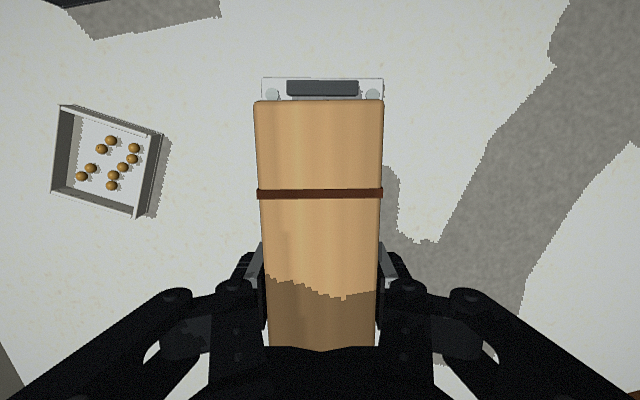

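The bar is held straight with its full-width end toward the stop: bar end at cols 253–383, stop at 286–358, plate at 262–384. I'll cross-check the lateral centre with this reversed view.

```bash
python3 - <<'E'
from h import *
p=bot.grab_frame('wrist'); K=np.array(p['intrinsics']); T=np.array(p['tool_from_camera'])
g=p['img']
print('row96',[int(v) for v in g[90,255:395].max(1)])
def mk(t,rot):
    Rt=R.from_euler('xyz',rot).as_matrix(); t=np.array(t)
    def ray(u,v,z):
        d=Rt@T[:3,:3]@np.linalg.solve(K,[u,v,1]); o=Rt@T[:3,3]+t; return o+d*(z-o[2])/d[2]
    return ray
b=np.array([.5385,.2275]); ex=np.array([.982,-.190]); ey=np.array([.19,.982])
def rel(X): d=X[:2]-b; return np.round([d@ex*1000,d@ey*1000],1)
r1=mk([.5283,.1041,.3],[3.141,0,1.383]); s=bot.observe(); r2=mk(s['position'],s['tool_rot'])
print('view1 stop top',rel(r1(277,134,.036)),rel(r1(336,134,.036)),'plate corner',rel(r1(258.5,148,.014)),rel(r1(357.3,148,.014)))
print('view2 stop top',rel(r2(286,95,.036)),rel(r2(358,95,.036)),'plate edge top',rel(r2(262,78,.014)),rel(r2(384,78,.014)))
print('tool',rel(np.array(s['position'])),'bar end',rel(r2(253,101,.206)),rel(r2(383,101,.206)))
E
```

```text
row96 [200, 198, 200, 201, 202, 208, 135, 203, 202, 200, 198, 186, 180, 179, 182, 181, 181, 179, 182, 182, 180, 184, 154, 181, 203, 199, 200, 198, 199, 202, 215, 108, 63, 77, 77, 81, 79, 78, 80, 80, 75, 79, 78, 81, 74, 80, 76, 78, 79, 81, 80, 80, 76, 79, 77, 78, 77, 75, 80, 78, 75, 78, 77, 79, 77, 76, 77, 82, 77, 80, 78, 78, 75, 80, 76, 77, 79, 79, 78, 81, 80, 75, 83, 78, 78, 81, 76, 75, 74, 74, 77, 79, 81, 76, 78, 78, 77, 76, 78, 77, 77, 76, 69, 70, 138, 123, 118, 111, 202, 205, 201, 197, 154, 149, 172, 173, 172, 169, 169, 172, 168, 170, 164, 188, 201, 204, 210, 159, 93, 212, 208, 202, 198, 198, 195, 198, 197, 198, 200, 195]
view1 stop top [-32.  -78.2] [ 28.5 -78. ] plate corner [-55.9 -95. ] [ 53.4 -94.7]
view2 stop top [ 29.3 -78.5] [-30.7 -78.6] plate edge top [ 52.5 -93.8] [-55.8 -93.9]
tool [-0.3  2.3] bar end [ 22.7 -69.7] [-20.1 -69.7]
```

```bash
python3 -m jog '[[[3,0,30,0,0,0.009,0],[0,0,35,0,0,0,0],[0,0,35,0,0,0,0],[0,0,20,0,0,0,0],[0,0,0,0,0,0,0]]]'
python3 -m jog '[[[0,0,6,0,0,0,0],[0,0,4,0,0,0,0],[0,0,0,0,0,0,0],[0,0,0,0,0,0,0]]]'
python3 -m jog '[[[0,0,4,0,0,0,0],[0,0,4,0,0,0,0],[0,0,0,0,0,0,0],[0,0,0,0,0,0,0]]]'
python3 -m jog '[[[0,0,4,0,0,0,0],[0,0,3,0,0,0,0],[0,0,0,0,0,0,0],[0,0,0,0,0,0,0]]]'
```

```text
clock: 15.4
position: [0.5371, 0.2264, 0.1244]
tool_rot: [3.138, -0.002, -1.769]
force: [-0.6, -0.6, -1.8]
grip_width: 0.0433
finger_force: 61.5
clock: 15.8
position: [0.5383, 0.227, 0.1173]
tool_rot: [-3.141, 0.0, -1.77]
force: [0.0, 0.3, -1.7]
grip_width: 0.0433
finger_force: 61.5
clock: 16.2
position: [0.538, 0.2269, 0.1086]
tool_rot: [3.141, -0.0, -1.769]
force: [0.4, -0.8, -2.3]
grip_width: 0.0434
finger_force: 61.5
clock: 16.6
position: [0.538, 0.2269, 0.1016]
tool_rot: [3.141, -0.0, -1.769]
force: [-0.2, 1.0, -2.2]
grip_width: 0.0434
finger_force: 61.5
```

```bash
python3 -m jog '[[[0,0,1.5,0,0,0,0],[0,0,0,0,0,0,0],[0,0,0,0,0,0,0]]]'
python3 -m jog '[[[0,0,0,0,0,0,1],[0,0,0,0,0,0,1],[0,0,0,0,0,0,1],[0,0,0,0,0,0,1]]]'
python3 -m jog '[[[0,0,-30,0,0,0,1],[0,0,-40,0,0,0,1],[0,0,-40,0,0,0,1],[0,0,-40,0,0,0,1],[0,0,0,0,0,0,1]]]'
python3 - <<'E'
from h import *
for c in ['scene','side']:
    p=bot.grab_frame(c); save(p,'pl'+c); print(c,sp('keeper_grip',p),sp('tray_far',p,1))
p=cv2.imread('pics/plscene.png')[170:280,320:490]; q=cv2.imread('pics/plside.png')[215:345,180:350]
a=cv2.resize(p,(480,310)); b=cv2.resize(q,(405,310)); cv2.imwrite('pics/pl.png',cv2.resize(np.hstack([a,b[:,:]]),(800,280)))
E
```

```text
clock: 16.9
position: [0.5381, 0.2269, 0.1002]
tool_rot: [-3.142, 0.0, -1.769]
force: [0.0, -0.5, -1.6]
grip_width: 0.0428
finger_force: 61.5
clock: 17.3
position: [0.5381, 0.2269, 0.1003]
tool_rot: [-3.141, 0.0, -1.769]
force: [-0.2, 0.6, -0.1]
grip_width: 0.0855
finger_force: 0.0
clock: 17.8
position: [0.539, 0.2281, 0.255]
tool_rot: [-3.137, 0.004, -1.769]
force: [0.9, 0.0, -0.2]
grip_width: 0.085
finger_force: 0.0
scene [([0.5636, 0.366, 0.0745], 0.97)] [([0.5992, -0.2621, 0.0311], 0.85)]
side [([0.5648, 0.3684, 0.0729], 0.68)] [([0.5962, -0.2616, 0.0308], 0.82)]
```

View pics/pl.png

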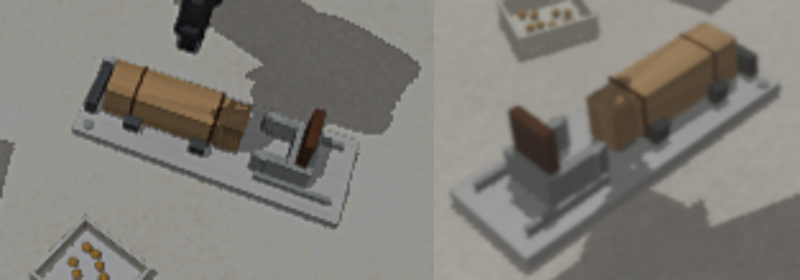

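The bar is flat with its stepped end toward the keeper. Next I'll push the tab from behind with closed fingers.

```bash
python3 - <<'E'
from h import *
b=np.array([.5385,.2278]); ey=np.array([.198,.98])
P,y=plan([*(b+.178*ey),.25],-1.769,0); print('--')
P,y=plan([*(b+.178*ey),.136],-1.769,0,p=P,y=y)
E
```

```text
[[[-36,0,0,0,0,0,0],[-36,0,0,0,0,0,0],[-36,0,0,0,0,0,0],[-36,0,0,0,0,0,0],[-35.2,-0.6,-0.9,0.001,-0.001,0,0]]]
--
[[[0,0,38,0,0,0,0],[0,0,38,0,0,0,0],[0,0,38,0,0,0,0]]]
```

```bash
python3 -m jog '[[[-36,0,0,0,0,0,0],[-36,0,0,0,0,0,0],[-36,0,0,0,0,0,0],[-36,0,0,0,0,0,0],[-35.2,0,0,0,0,0,0]]]'
python3 -m jog '[[[0,0,38,0,0,0,0],[0,0,38,0,0,0,0],[0,0,38,0,0,0,0],[0,0,0,0,0,0,0],[0,0,0,0,0,0,0]]]'
python3 -m jog '[[[5,0,0,0,0,0,0],[6,0,0,0,0,0,0],[6,0,0,0,0,0,0],[6,0,0,0,0,0,0],[0,0,0,0,0,0,0]]]'
```

```text
clock: 18.6
position: [0.5733, 0.404, 0.2491]
tool_rot: [3.141, -0.001, -1.769]
force: [-0.3, -1.1, 0.5]
grip_width: 0.0121
finger_force: 0.0
clock: 19.1
position: [0.5731, 0.4028, 0.1364]
tool_rot: [3.14, -0.0, -1.769]
force: [-0.2, 0.0, 0.8]
grip_width: 0.0
finger_force: 0.0
clock: 19.6
position: [0.5692, 0.379, 0.1367]
tool_rot: [-3.141, -0.0, -1.77]
force: [-0.4, -0.8, 1.1]
grip_width: -0.0001
finger_force: 0.0
```

```bash
python3 -m jog '[[[5,0,0,0,0,0,0],[5,0,0,0,0,0,0],[5,0,0,0,0,0,0],[0,0,0,0,0,0,0]]]'
python3 - <<'E'
from h import *
for c in ['scene','side']:
    p=bot.grab_frame(c); save(p,'k'+c); print(c,sp('keeper_grip',p))
E
```

```text
clock: 20.0
position: [0.5659, 0.3645, 0.1361]
tool_rot: [3.141, -0.001, -1.77]
force: [-0.5, 0.2, -0.3]
grip_width: 0.0001
finger_force: 0.0
scene [([0.5582, 0.345, 0.073], 0.74)]
side [([0.5608, 0.3476, 0.0686], 0.6)]
```

```bash
python3 -m jog '[[[5,0,0,0,0,0,0],[5,0,0,0,0,0,0],[5,0,0,0,0,0,0],[5,0,0,0,0,0,0],[0,0,0,0,0,0,0]]]'
python3 -m jog '[[[3,0,0,0,0,0,0],[3,0,0,0,0,0,0],[0,0,0,0,0,0,0]]]'
python3 -m jog '[[[2,0,0,0,0,0,0],[1,0,0,0,0,0,0],[0,0,0,0,0,0,0]]]'
```

```text
clock: 20.7
position: [0.5621, 0.3446, 0.1362]
tool_rot: [-3.141, -0.001, -1.77]
force: [0.3, 0.0, -0.3]
grip_width: 0.0003
finger_force: 0.0
clock: 21.0
position: [0.5609, 0.3393, 0.1362]
tool_rot: [-3.141, -0.0, -1.77]
force: [-0.5, 0.2, 0.3]
grip_width: 0.0002
finger_force: 0.0
clock: 21.3
position: [0.5602, 0.3371, 0.1363]
tool_rot: [-3.141, 0.001, -1.769]
force: [1.7, 3.0, -1.0]
grip_width: 0.0001
finger_force: 1.8
```

```bash
python3 -m jog '[[[2,0,0,0,0,0,0],[0,0,0,0,0,0,0],[0,0,0,0,0,0,0]]]'
python3 -m jog '[[[2,0,0,0,0,0,0],[0,0,0,0,0,0,0],[0,0,0,0,0,0,0]]]'
python3 - <<'E'
from h import *
for c in ['scene','side']:
    p=bot.grab_frame(c); print(c,sp('keeper_grip',p))
E
```

```text
clock: 21.6
position: [0.5601, 0.3367, 0.1365]
tool_rot: [-3.141, 0.004, -1.769]
force: [7.7, 14.1, -7.6]
grip_width: 0.0001
finger_force: 8.0
clock: 21.9
position: [0.5599, 0.3364, 0.1367]
tool_rot: [-3.141, 0.008, -1.768]
force: [12.3, 27.4, -15.2]
grip_width: 0.0003
finger_force: 14.1
scene [([0.5543, 0.3179, 0.0733], 0.65)]
side [([0.5541, 0.3232, 0.0721], 0.82)]
```

The keeper is at a hard stop about 48–50 mm in, well past the 22 mm where a full-width end would block it. Backing off and checking.

```bash
python3 -m jog '[[[-8,0,0,0,0,0,0],[-8,0,0,0,0,0,0],[0,0,-40,0,0,0,0],[0,0,-45,0,0,0,0],[0,0,-45,0,0,0,0]]]'
python3 -m jog '[[[0,0,-40,0,0,0,0],[0,0,0,0,0,0,0],[0,0,0,0,0,0,0]]]'
python3 - <<'E'
from h import *
for c in ['scene','side']:
    p=bot.grab_frame(c); save(p,'e'+c); print(c,sp('keeper_grip',p,1),sp('offcut_center',p,1),sp('dish_center',p,1))
p=cv2.imread('pics/escene.png')[170:280,320:490]; q=cv2.imread('pics/eside.png')[215:345,180:350]
cv2.imwrite('pics/e.png',np.hstack([cv2.resize(p,(400,280)),cv2.resize(q,(400,280))]))
E
```

```text
clock: 22.6
position: [0.5621, 0.3487, 0.2676]
tool_rot: [3.141, -0.001, -1.769]
force: [1.3, -1.0, 0.4]
grip_width: -0.0004
finger_force: 0.0
clock: 22.9
position: [0.5626, 0.3487, 0.3068]
tool_rot: [-3.141, -0.0, -1.77]
force: [0.5, 0.1, -1.2]
grip_width: -0.0001
finger_force: 0.0
scene [([0.5541, 0.318, 0.0726], 0.83)] [([0.6792, -0.0127, 0.0215], 0.67)] [([0.7393, 0.1705, 0.0093], 0.82)]
side [([0.5541, 0.3225, 0.0689], 0.93)] [([0.6796, -0.014, 0.0252], 0.38)] [([0.7373, 0.1673, 0.0095], 0.67)]
```

View pics/e.png

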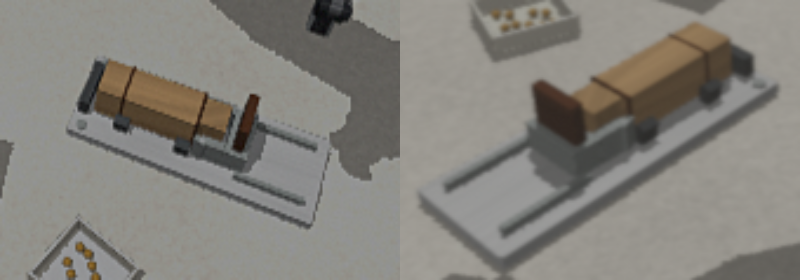

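The keeper is fully home over the stepped end and the bar lies flat.

```bash
python3 -c "
from workcell import bot
print(bot.job_done())"
```

```text
the job is handed in; nothing more can be done
None
```

I handed the job in at about 23 s with no verdict returned: the offcut is in the bin, the nearer bar was turned end for end and lies flat in the holder, the keeper is against its hard stop over the stepped end, and the spare bar and bystanders were not touched.

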